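# Push the power sensor under the spring-closed dark cover

### The arm

A 6-joint arm with a two-finger parallel gripper is mounted at the origin on a cart in front of the work surface, level with it; the furniture and walls round the work are solid. World frame = base frame: x ahead of the robot, y to its left, z up, the work surface at z = 0. Lengths are in m, angles in rad, forces in N, time in s.
With the tool pointing down it reaches from about 0.25 to 0.775 m from the base axis. Payload 8.9 kg.
Tool frame: the origin (TCP) lies midway between the tips of the shut fingers; the grasp point (between the pads) lies tcp_to_grasp behind it (tcp_to_grasp is the distance from the TCP to the grasp point, in m); z points along the fingers, y is the line along which they close (so a half turn about z gives the same grasp; the last joint's range is limited). The gripper opens to 85 mm and grips with 20 to 120 N. Pads are 22 mm wide; open, the fingers measure 114 mm over their backs; the gripper's body (76 mm by 85 mm) begins 54 mm behind the grasp point. The pads swing forward as they close: fully open they stand 13 mm farther back than shut.
Start: joints at [1.133, 0.291, -0.153, 1.127, 0, 1.431], TCP at [0.155, 0.502, 0.231] pointing down, gripper open.
Joint ranges: [-2.52, 2.52], [-0.91, 1.74], [-1.3, 1.37], [-1.96, 2.02], [-1.52, 1.47], [-3.14, 3.14]. Speed limits (rad/s): [2.22, 2.22, 2.79, 3.14, 3.14, 3.14].

### API

Orientations are given as a rotation vector (axis times angle).
In Python, from workcell import * gives the robot as it stands.
- The arm moves only by the tool jog_arm, never from a script. Its arguments are lists of equal length, an entry for each row: "slide": the shift along the tool's x, y, z in m, a list of three; "spin": the turn about the tool's z in degrees; "fingers": the gripper command: -1 is shut, 1 is fully open, values between are in proportion. A call has 1 to 5 rows; each row is the pose to reach, as a shift and turn from the pose commanded when the call began, along the tool's axes at that moment; what a row does not reach only later rows make up. A row lasts 1/8 s, in which the tool goes at most 62.5 mm and 10.7 degrees, less where a joint would pass 70% of its speed; a pose out of reach is approached as far as the arm can. A call with a gripper value outside its range is refused whole. The fingers move at their own pace and stop on an object; "newtons" is the grip in N (left out, the last holds). Time passes only in rows, so rows that repeat a pose let the fingers close. It gives the time, the measured TCP pose, the force, the opening and the grip force at its end, in the units of the state.
- get_state(): the state, without advancing time (a new reading comes with each control period).
- get_image(name): name is "scene" or "top" or "wrist"; returns a dict with "pixels" (400x640x3 uint8, red, green, blue), "z_map" (400x640 float32, m along the optical axis (not along the pixel's ray), 0 where there is no reading), "fx", "fy", "cx", "cy" (pixels), "position" and "orientation" of the camera in the world. Camera axes: x right, y up, looking along -z (the intrinsics and any distortion apply to the point x, -y, -z); pixel columns grow to the right and rows downward; lengths in m; the calibration is good to about 2 mm. A picture is of the moment at which its call begins.
- job_done(): hands the job in; it is judged then, once.
The state is a dict: "clock": time; "joint_positions": joint angles; "dq": joint speeds; "joint_efforts": joint torques, N m; "ee_pos": TCP position; "tool_rot": TCP orientation; "ft_force": force on the tool from outside, world axes, zero at the start; "torque": the same for the moment, N m; "grip_width": opening from 0.0 (shut) to 1.0 (fully open); "gripper_force": force on a finger pad.
Only numpy, scipy, OpenCV 4.12 (cv2) and the standard library are available. Lean on these libraries where they do the work, as an engineer would, in place of code of your own. Each camera call takes 0.05 s, during which the arm holds its last target. There are 200 camera calls.

### The job

Put the round power sensor into the dark-zero nest: press the ribbed treadle down with one fingertip to hold the spring-closed cover open, and meanwhile push the sensor along the channel with the other fingertip until it meets the back stop. Then let go of the treadle so that the cover shuts fully over the sensor. Push only: do not pinch, lift or tip the sensor, and leave the other things alone.

Things in the scene. Friction and masses are not known exactly. Their poses are not given: they have to be found in the camera images.
- nest: Fixed aluminium nest: deck 6 mm thick on the table, x -155 to +55 mm, front (-x) end open; two slick white guide walls 10 mm high above the deck leave a channel 51 mm wide centred on y = 0. Origin: table level, on the channel's centre line, under the skirt's front face. +x is the way in (roughly away from the robot), +y left toward the treadle, z up.
- stop (a point): Middle of the back stop's face at deck level, nest x = +47 mm, y = 0; the stop is 16 mm high above the deck. With the sensor against it, the sensor's centre is at nest x = +23 mm and its rear face at x = -1 mm, level with the skirt's front and 13 mm short of the cover plate.
- cover (a joint): Angle of the spring-closed black cover, rad: 0 shut, 0.70 fully open (hard stop). Hinge: a rod along nest x, 18 mm above the table at nest y = +36 mm. The plate lies over nest x 12 to 46, y -31 to +34 mm, underside 28 mm above the deck when shut; its right (-y) side swings up, at most 77 mm above the table. The treadle opens it (about 3 N at first, 6 to 8 N fully open); the spring shuts it.
- skirt (a point): Middle of the skirt on the cover (moves with it): a 2 mm plate at the front right corner, carried by the cover's right side wall; shut, it stands at nest x 0 to 2, y -18 to -30 mm, 11 to 23 mm above the deck. It blocks the channel: the sensor cannot push it open, but passes freely under it with the cover above 0.4 rad, and has room behind it once at the stop.
- treadle (a point): Middle of the top of the treadle, the ribbed slick black bar left of the channel, one piece with the cover: nest x -130 to +10 mm, y about +48 to +76 mm; this point is at x = -60, y = +62 mm. It is 33 mm above the table when shut, about 19 mm at 0.5 rad, 13 mm when fully open, and its y hardly changes. A fingertip can slide along it in x while pressing it.
- sensor: Optical power sensor, a round black puck 48 mm across and 26 mm tall with a round window on top, 0.1 to 0.25 kg, lying loose on the deck in the channel in front of the cover. Origin: centre of its underside (6 mm above the table).
- mirror_mount: Bystander, to be left alone: a square black mirror mount on a short post, 51x52x106 mm, near the far edge. Origin: centre of its underside.
- post_holder: Bystander, to be left alone: a black post holder with steel post and side thumb screw, 25x41x105 mm, near the far edge. Origin: centre of its underside.
- dropper_bottle: Bystander, to be left alone: an amber dropper bottle, 32 mm across, 105 mm tall, near the far edge. Origin: centre of its underside.
- parts_box: Bystander, to be left alone: a flat compartment box of screws with a clear lid, 92x130x29 mm, at the right edge. Origin: centre of its underside.
- thumb_knob: Bystander, to be left alone: a small thumb knob standing thread up, 20x20x29 mm, just right of the nest's infeed. Origin: centre of its underside.
- clear_bush: Bystander, to be left alone: a clear plastic bush, 26 mm across and 12 mm tall, left of the nest's far end, beyond the treadle. Origin: centre of its underside.
Things that resemble listed ones, but are neither listed nor needed, are in the scene too. Of the things shaped like the sensor, the black one is meant.

How it is judged:
On the way, in this order (a step that is already met when the one before it is completed fails the run):
1. a fingertip holds the cover open while the sensor is still in front of it (value of joint cover above 0.3 rad and x of sensor in the frame of nest below -0.024 m and contact force between the fingers and cover above 0.5 N), for 0.1 s.
2. with the cover held open by a fingertip, the sensor is on its way under it (value of joint cover above 0.3 rad and x of sensor in the frame of nest above -0.015 m and contact force between the fingers and cover above 0.5 N), for 0.1 s.
At the end, for the whole second after the job is handed in: The sensor lies flat on the deck between the guide walls, within 3.5 mm of the back stop and at rest, and the cover is shut over it (within 0.05 rad), held by nothing (x of sensor in the frame of nest between 0.0195 and 0.0245 m and y of sensor in the frame of nest between -0.005 and 0.005 m and z of sensor in the frame of nest below 0.008 m and angle between sensor's own z axis and vertical below 0.05 rad and value of joint cover below 0.05 rad and linear speed of sensor below 0.01 m/s); the robot touches nothing.
It fails at once if the sensor is lifted off the deck (6 mm) (z of sensor in the frame of nest above 0.012 m).
It fails at once if the sensor is tipped (0.3 rad) (angle between sensor's own z axis and vertical above 0.3 rad).
It fails at once if one of the other things is moved (15 mm) (distance of any of mirror_mount, post_holder, dropper_bottle, parts_box, thumb_knob, clear_bush from where it was at the start of the episode above 0.015 m).
It also fails if it takes over 54 s, if anything falls off the work surface, if the arm or the gripper's body presses on something with over 40 N, if the wrist force passes 120 N, or if a joint passes its speed limit or range.

## Working session

There is one attempt and no reset: what is moved stays moved. The work goes in short steps, Python scripts to look and compute and a tool call to move; the robot and the scene stay as the last step left them, time stands still between calls to the robot, and variables do not carry over. Pictures are saved under pics/ and viewed, at most 10 in all, crops included, and the job is handed in when it is done.

Besides the shell and the picture viewer there is one more tool, called after "Request:" as name(argument=value, ...), one argument or row to a line, values as JSON. jog_arm: Moves the arm, as the interface text tells. Its arguments: {"type":"object","properties":{"slide":{"type":"array"},"spin":{"type":"array"},"fingers":{"type":"array"},"newtons":{"type":"number"}},"required":["slide","spin","fingers"]}

```bash
mkdir -p pics; cat > h.py <<'E'
from workcell import *
import numpy as np, cv2
from scipy.spatial.transform import Rotation as R
def rot(o):
    o=np.array(o,float)
    if o.shape==(3,3): return o
    return (R.from_rotvec(o) if o.size==3 else R.from_quat(o)).as_matrix()
def pts(im,u,v,z=None):
    "world points for pixels from z_map"
    u=np.asarray(u);v=np.asarray(v)
    d=im["z_map"][v.astype(int),u.astype(int)] if z is None else z
    c=np.stack([(u-im["cx"])/im["fx"]*d,-(v-im["cy"])/im["fy"]*d,-d*np.ones_like(u)],-1)
    return c@rot(im["orientation"]).T+np.array(im["position"])
def plane(im,u,v,h):
    p=np.array(im["position"]); r=pts(im,np.array(u,float),np.array(v,float),1.0)-p
    return p+r*((h-p[2])/r[...,2])[...,None]
def proj(im,P):
    c=(np.asarray(P)-np.array(im["position"]))@rot(im["orientation"])
    return np.stack([im["cx"]+im["fx"]*c[...,0]/-c[...,2], im["cy"]-im["fy"]*c[...,1]/-c[...,2]],-1)
def save(im,n): cv2.imwrite(f"pics/{n}.png",cv2.cvtColor(im["pixels"],cv2.COLOR_RGB2BGR))
E
python3 - <<'E'
from h import *
s=get_state(); print(s)
for n in("scene","top"):
    im=get_image(n); save(im,n); np.savez(f"{n}.npz",**im)
    print(n,{k:v for k,v in im.items() if k not in("pixels","z_map")})
E
```

```text
{'clock': 0.0, 'joint_positions': array([ 1.13268969e+00,  2.91242894e-01, -1.54105514e-01,  1.12668646e+00,
        1.06139076e-05,  1.43152008e+00]), 'dq': array([ 0.00051146,  0.00032074, -0.00188214,  0.0005156 ,  0.0006743 ,
       -0.00029659]), 'joint_efforts': array([-1.09384338e-03, -5.37152195e+01,  3.31364357e+01,  1.63045235e-02,
       -2.41162634e-04, -1.67536035e-05]), 'ee_pos': array([0.15436314, 0.50135574, 0.23075949]), 'tool_rot': array([-4.67602997e-01, -3.10623069e+00,  1.86001661e-03]), 'ft_force': array([-0.16806901,  0.91529816,  0.41206673]), 'torque': array([-0.00254414, -0.02305035,  0.01617955]), 'gripper_force': 0.0, 'grip_width': 0.9998193844324438}
scene {'fx': 518.6973529121162, 'fy': 518.6973529121162, 'cx': 316.92139496076936, 'cy': 198.18671073317174, 'position': array([ 0.0536531 , -0.46502086,  0.81563937]), 'orientation': array([ 0.63619094, -0.29862485, -0.82091215])}
top {'fx': 395.9559922023491, 'fy': 395.9559922023491, 'cx': 327.2933247420618, 'cy': 207.00456936599036, 'position': array([ 0.44132615, -0.07840813,  0.91989578]), 'orientation': array([ 0.07883739, -0.09778745, -1.55945089])}
```

View pics/top.png

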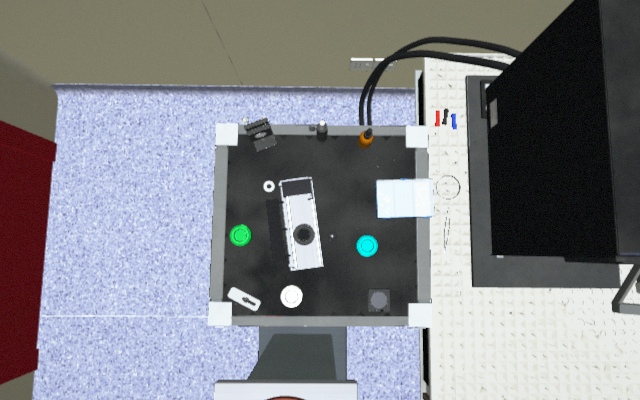

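View pics/scene.png

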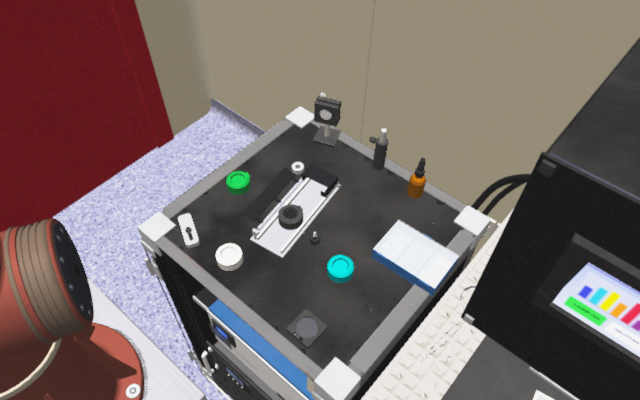

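The top view shows the nest's bright channel running from about (305,270) up to (297,180). The black sensor is at (303,234), the treadle is the dark bar near (276,228), and the cover is at (297,187). The scene view confirms this: sensor at (290,216), treadle at (270,195). The cyan, green and white pucks are decoys.

```bash
python3 - <<'E'
from h import *
print("tcp_to_grasp",globals().get("tcp_to_grasp"))
def L(n):
    d=np.load(n+".npz"); return {k:d[k] for k in d}
t=L("top"); sc=L("scene")
for n,im,box in(("top",t,(262,172,332,276)),("scene",sc,(240,160,345,260))):
    x0,y0,x1,y1=box; v,u=np.mgrid[y0:y1,x0:x1]; u=u.ravel();v=v.ravel()
    P=pts(im,u,v); px=im["pixels"][v,u].astype(int)
    br=px.min(1)>110
    D=br&(abs(P[:,2]-.006)<.004); W=br&(abs(P[:,2]-.016)<.003)
    print(n,"z hist",np.histogram(P[:,2],bins=np.arange(-.006,.06,.004)))
    # nest outline from bright mask, biggest blob
    m=np.zeros((400,640),np.uint8); m[v[br],u[br]]=255
    k=max(cv2.findContours(m,0,2)[0],key=cv2.contourArea)[:,0]
    Q=plane(im,k[:,0],k[:,1],.010)[:,:2]*1000
    r=cv2.minAreaRect(Q.astype(np.float32)); print("bright rect",r, cv2.boxPoints(r).round(1).tolist())
    # sensor: dark, z near .032
    S=(P[:,2]>.027)&(P[:,2]<.036)&(px.max(1)<110)
    m[:]=0; m[v[S],u[S]]=255
    nn,lab,st,ce=cv2.connectedComponentsWithStats(m)
    for i in range(1,nn):
        if st[i,4]>15:
            q=lab[v,u]==i; A=P[q]; print("blob",st[i].tolist(),A.mean(0).round(4),cv2.minAreaRect((A[:,:2]*1000).astype(np.float32)))
    c=im["pixels"][y0:y1,x0:x1]; cv2.imwrite(f"pics/c_{n}.png",cv2.resize(c[...,::-1],None,fx=5.5,fy=5.5,interpolation=cv2.INTER_CUBIC))
E
```

```text
tcp_to_grasp 0.0187
top z hist (array([ 472, 2635, 1257,  650,  125,  224,  206,  132,  332,  489,  588,
        147,    0,    0,    0,    0]), array([-0.006, -0.002,  0.002,  0.006,  0.01 ,  0.014,  0.018,  0.022,
        0.026,  0.03 ,  0.034,  0.038,  0.042,  0.046,  0.05 ,  0.054,
        0.058]))
bright rect ((507.7265930175781, -26.724750518798828), (211.71922302246094, 79.53341674804688), 8.077445030212402) [[397.29998779296875, -2.200000047683716], [408.5, -81.0], [618.0999755859375, -51.20000076293945], [606.9000244140625, 27.5]]
blob [266, 200, 20, 63, 636] [0.4877 0.0258 0.0321] ((488.2830505371094, 27.304641723632812), (139.74325561523438, 27.422468185424805), 8.406847953796387)
blob [293, 224, 21, 21, 268] [ 0.4798 -0.0358  0.0303] ((480.0953063964844, -36.40837860107422), (44.5993766784668, 42.76487731933594), 46.3968505859375)
scene z hist (array([2116, 3323, 1589,  449,  345,  305,  336,  311,  557,  568,  542,
         14,    0,    0,    0,    0]), array([-0.006, -0.002,  0.002,  0.006,  0.01 ,  0.014,  0.018,  0.022,
        0.026,  0.03 ,  0.034,  0.038,  0.042,  0.046,  0.05 ,  0.054,
        0.058]))
bright rect ((502.729248046875, -29.803688049316406), (211.0138397216797, 85.82575225830078), 7.039161205291748) [[392.79998779296875, -0.10000000149011612], [403.29998779296875, -85.30000305175781], [612.7000122070312, -59.5], [602.2000122070312, 25.700000762939453]]
blob [301, 165, 37, 30, 279] [ 0.5829 -0.0236  0.0342] ((578.712646484375, -20.446197509765625), (46.72683334350586, 67.50061798095703), 6.121671676635742)
blob [242, 168, 53, 53, 791] [0.4841 0.0264 0.0315] ((487.51300048828125, 26.76359748840332), (141.96588134765625, 28.7698917388916), 8.281686782836914)
blob [278, 205, 24, 20, 236] [ 0.4775 -0.0379  0.0294] ((476.909912109375, -37.255245208740234), (46.234134674072266, 43.84721755981445), 41.938594818115234)
```

View pics/c_top.png

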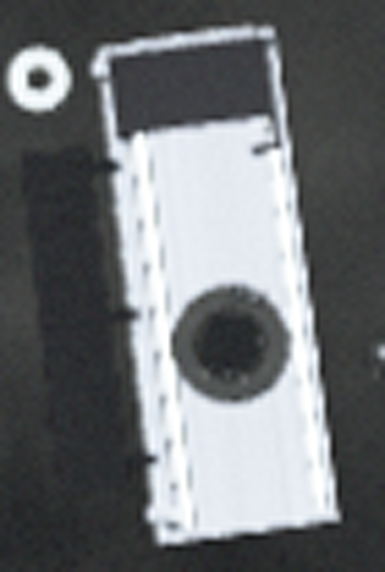

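Request:
jog_arm(
  slide=[
    [-0.042, -0.041, 0],
    [-0.084, -0.082, 0],
    [-0.126, -0.123, 0],
    [-0.168, -0.164, 0],
    [-0.21, -0.204, 0],
  ],
  spin=[-5, -10, -15, -20, -25.3],
  fingers=[0.12, 0.12, 0.12, 0.12, 0.12],
)

```text
clock: 0.72
ee_pos: [0.2956, 0.2433, 0.2313]
tool_rot: [-0.229, 3.133, 0.0]
ft_force: [0.5, 0.0, 0.6]
grip_width: 0.563
gripper_force: 0.0
```

Request:
jog_arm(
  slide=[
    [-0.02, -0.055, 0.01],
    [-0.04, -0.11, 0.03],
    [-0.06, -0.165, 0.05],
    [-0.08, -0.22, 0.07],
    [-0.1, -0.273, 0.08],
  ],
  spin=[0, 0, 0, 0, 0],
  fingers=[0.12, 0.12, 0.12, 0.12, 0.12],
)

```text
clock: 1.35
ee_pos: [0.433, -0.0129, 0.1503]
tool_rot: [0.223, -3.133, -0.001]
ft_force: [1.5, 0.6, 0.1]
grip_width: 0.558
gripper_force: 0.0
```

Request:
jog_arm(
  slide=[
    [0, 0, 0],
    [0, 0, 0],
  ],
  spin=[0, 0],
  fingers=[0.12, 0.12],
)

```text
clock: 1.6
ee_pos: [0.4324, -0.0109, 0.151]
tool_rot: [0.223, -3.132, -0.001]
ft_force: [0.4, 0.9, 0.7]
grip_width: 0.559
gripper_force: 0.0
```

```bash
python3 - <<'E'
from h import *
s=get_state(); im=get_image("wrist"); save(im,"w1"); np.savez("w1.npz",**im)
print(s["ee_pos"],s["tool_rot"],s["ft_force"],s["grip_width"],im["position"],im["orientation"])
E
```

```text
[ 0.43237831 -0.01090936  0.15097979] [ 2.22690259e-01 -3.13238502e+00 -9.75584250e-04] [0.39939667 0.87145514 0.71975434] 0.5590796307533245 [ 0.36347281 -0.02189337  0.29312989] [-0.20632838 -0.23964651  1.70107086]
```

View pics/w1.png

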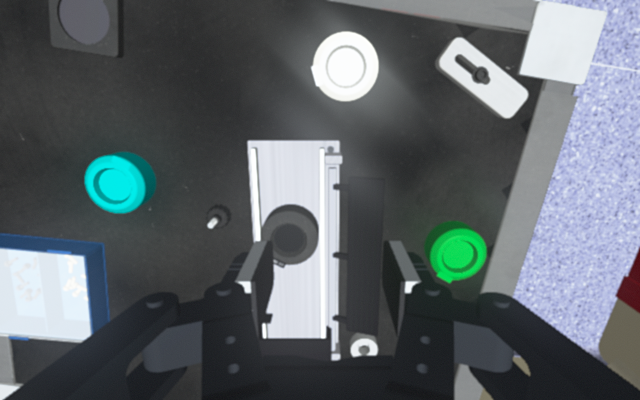

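The wrist view has −x pointing up. The sensor is at (290,235), the treadle spans (365,178) to (365,335), and the fingertips are near (255,265) and (400,265). Next I measure these.

```bash
python3 - <<'E'
from h import *
d=np.load("w1.npz"); im={k:d[k] for k in d}
tcp=np.array([.4324,-.0109,.151])
v,u=np.mgrid[130:395,180:460]; u=u.ravel();v=v.ravel(); P=pts(im,u,v); px=im["pixels"][v,u].astype(int)
def blob(S,mn=200):
    m=np.zeros((400,640),np.uint8); m[v[S],u[S]]=255
    n,lab,st,ce=cv2.connectedComponentsWithStats(m)
    for i in range(1,n):
        if st[i,4]>mn:
            A=P[lab[v,u]==i]; r=cv2.minAreaRect((A[:,:2]*1000).astype(np.float32)); print(st[i].tolist(),"z",np.percentile(A[:,2],[5,50,95]).round(4),[np.round(q,1).tolist() for q in r])
print("top bodies"); blob((P[:,2]>.026)&(P[:,2]<.038)&(px.max(1)<110))
print("walls"); blob((P[:,2]>.0125)&(P[:,2]<.019)&(px.min(1)>150),80)
print("deck"); blob((P[:,2]>.003)&(P[:,2]<.009)&(px.min(1)>110))
# fingers, in tool-aligned frame
a=np.radians(8.3); X=np.array([np.cos(a),np.sin(a),0]);Y=np.array([-np.sin(a),np.cos(a),0])
F=(P[:,2]>.12)&(P[:,2]<.19)
for nm,q in(("right-img",F&(u>330)),("left-img",F&(u<330))):
    A=P[q]-tcp; xx=A@X*1e3; yy=A@Y*1e3; zz=A[:,2]*1e3
    for lo,hi in((-5,3),(3,10),(10,20)):
        k=(zz>lo)&(zz<hi)
        if k.sum()>5: print(nm,lo,hi,k.sum(),"x",np.percentile(xx[k],[1,50,99]).round(1),"y",np.percentile(yy[k],[1,50,99]).round(1),"zmin",zz.min().round(1))
E
```

```text
top bodies
[344, 176, 41, 160, 5297] z [0.0287 0.0329 0.0364] [[489.5, 25.2], [140.5, 29.4], 8.3]
[261, 210, 57, 57, 2250] z [0.0266 0.0291 0.0321] [[478.2, -36.1], [46.4, 43.8], 39.5]
[258, 331, 74, 30, 1251] z [0.0357 0.037  0.0378] [[579.8, -19.3], [24.1, 63.0], 8.4]
walls
[250, 148, 11, 93, 476] z [0.0136 0.0154 0.0165] [[452.1, -69.4], [78.9, 4.5], 8.1]
[319, 148, 6, 190, 902] z [0.0141 0.0154 0.0166] [[492.7, -8.2], [177.4, 4.1], 8.0]
deck
[247, 140, 94, 198, 8597] z [0.0044 0.0055 0.0067] [[497.7, -30.8], [190.7, 76.9], 8.2]
[324, 163, 15, 175, 588] z [0.0044 0.0055 0.0066] [[502.0, 1.4], [170.3, 11.9], 8.2]
right-img -5 3 10 x [-7.5  1.2  7.3] y [23.  23.1 23.2] zmin 1.7
right-img 3 10 191 x [-11.   -5.7  10.9] y [22.8 23.  34.1] zmin 1.7
right-img 10 20 558 x [-11.2  -6.8  10.6] y [22.7 24.4 36.2] zmin 1.7
left-img -5 3 8 x [-8.   0.4  2.8] y [-25.  -24.9 -24.9] zmin 1.7
left-img 3 10 199 x [-11.2  -5.2  10.5] y [-36.  -25.  -24.7] zmin 1.7
left-img 10 20 546 x [-11.4  -7.   10.4] y [-38.3 -26.6 -24.7] zmin 1.7
```

Request:
jog_arm(
  slide=[
    [-0.002, -0.002, 0.03],
    [-0.002, -0.002, 0.07],
    [-0.002, -0.002, 0.107],
    [-0.002, -0.002, 0.107],
  ],
  spin=[0, 0, 0, 0],
  fingers=[0.12, 0.12, 0.12, 0.12],
)

```text
clock: 2.15
ee_pos: [0.4329, -0.0112, 0.043]
tool_rot: [0.227, -3.129, -0.002]
ft_force: [0.1, 0.5, 0.4]
grip_width: 0.558
gripper_force: 0.0
```

Request:
jog_arm(
  slide=[
    [0, 0, 0.008],
    [0, 0, 0.016],
    [0, 0, 0.021],
    [0, 0, 0.021],
  ],
  spin=[0, 0, 0, 0],
  fingers=[0.12, 0.12, 0.12, 0.12],
)

```text
clock: 2.65
ee_pos: [0.4358, -0.0127, 0.0235]
tool_rot: [-0.224, 3.133, -0.0]
ft_force: [0.2, 1.6, 3.0]
grip_width: 0.561
gripper_force: 1.7
```

```bash
python3 - <<'E'
from h import *
s=get_state(); im=get_image("wrist"); save(im,"w2"); np.savez("w2.npz",**im)
print(s["ee_pos"],s["tool_rot"],s["ft_force"],s["torque"])
E
```

```text
[ 0.43577734 -0.01274601  0.02350783] [-2.23960979e-01  3.13268369e+00 -2.45817762e-05] [0.2108378  1.64682173 2.99150301] [ 0.30232198 -0.13966228 -0.00689309]
```

View pics/w2.png

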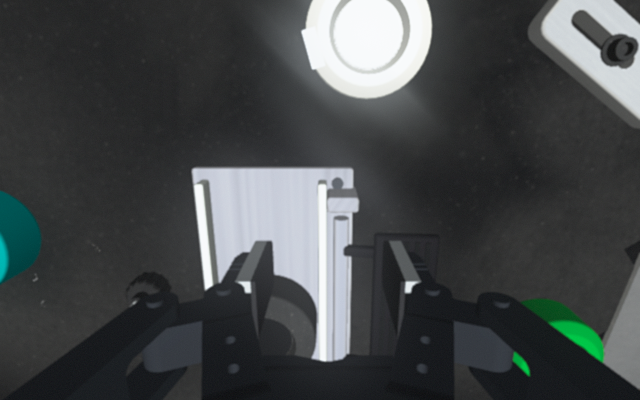

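The treadle is pressed at (405,260) with about 3 N. The channel finger stands behind the sensor at (285,320), and the channel is clear. I press further.

Request:
jog_arm(
  slide=[
    [0, 0, 0.005],
    [0, 0, 0.009],
    [0, 0, 0.009],
    [0, 0, 0.009],
  ],
  spin=[0, 0, 0, 0],
  fingers=[0.12, 0.12, 0.12, 0.12],
)

```text
clock: 3.2
ee_pos: [0.4357, -0.0121, 0.0147]
tool_rot: [-0.224, 3.133, 0.002]
ft_force: [0.2, 4.5, 5.6]
grip_width: 0.56
gripper_force: 3.5
```

```bash
python3 - <<'E'
from h import *
s=get_state(); print(s["ee_pos"],s["tool_rot"],s["ft_force"],s["torque"])
im=get_image("top")
def dump(im,box,tag):
    x0,y0,x1,y1=box; v,u=np.mgrid[y0:y1,x0:x1]; P=pts(im,u.ravel(),v.ravel())
    o=np.array([.5572,-.0265,0]);a=np.radians(8.3);X=np.array([np.cos(a),np.sin(a),0]);Y=np.array([-np.sin(a),np.cos(a),0])
    x=(P-o)@X*1e3;y=(P-o)@Y*1e3;z=P[:,2]*1e3
    k=(x>14)&(x<44)&(z>25)&(z<90)
    for lo in range(-40,40,10):
        q=k&(y>lo)&(y<lo+10)
        if q.sum()>3: print(tag,"y",lo,"z",np.median(z[q]).round(1),q.sum())
dump(im,(262,160,332,276),"top"); dump(get_image("scene"),(280,140,350,240),"scene")
E
```

```text
[ 0.43567543 -0.01211309  0.01467269] [-2.24377881e-01  3.13256144e+00  2.38435835e-03] [0.22588785 4.54774439 5.64574803] [ 1.15351074 -0.10557376 -0.06678496]
top y -20 z 61.2 31
top y -10 z 71.8 67
top y 0 z 68.2 58
top y 10 z 59.6 60
top y 20 z 52.1 56
top y 30 z 44.9 56
scene y -20 z 60.0 39
scene y -10 z 69.1 81
scene y 0 z 66.8 33
scene y 10 z 58.6 34
scene y 20 z 50.4 31
scene y 30 z 42.0 42
```

The cover's slope is about 0.67 rad, so it is held open. I raise 1 mm and push the sensor along +x, which is −x in the tool frame.

Request:
jog_arm(
  slide=[
    [-0.006, 0, -0.001],
    [-0.014, 0, -0.001],
    [-0.022, 0, -0.001],
    [-0.03, 0, -0.001],
    [-0.038, 0, -0.001],
  ],
  spin=[0, 0, 0, 0, 0],
  fingers=[0.12, 0.12, 0.12, 0.12, 0.12],
)

```text
clock: 3.92
ee_pos: [0.4715, -0.007, 0.0153]
tool_rot: [0.224, -3.131, -0.001]
ft_force: [-4.0, 1.0, 7.2]
grip_width: 0.559
gripper_force: 4.0
```

Request:
jog_arm(
  slide=[
    [-0.008, 0, 0],
    [-0.016, 0, 0],
    [-0.024, 0, 0],
    [-0.032, 0, 0],
    [-0.032, 0, 0],
  ],
  spin=[0, 0, 0, 0, 0],
  fingers=[0.12, 0.12, 0.12, 0.12, 0.12],
)

```text
clock: 4.55
ee_pos: [0.5044, -0.0024, 0.0155]
tool_rot: [0.224, -3.133, -0.001]
ft_force: [-0.6, 2.8, 5.5]
grip_width: 0.555
gripper_force: 3.3
```

```bash
python3 - <<'E'
from h import *
s=get_state(); print(s["ee_pos"],s["tool_rot"],s["ft_force"],s["torque"])
p=s["ee_pos"]*1e3; a=np.radians(8.3); print("tcp nest", p[0]*np.cos(a)+p[1]*np.sin(a)-547.5, -p[0]*np.sin(a)+p[1]*np.cos(a)+106.8)
im=get_image("wrist"); t=get_image("top")
b=cv2.resize(t["pixels"][160:280,255:345],None,fx=3.33,fy=3.33,interpolation=cv2.INTER_CUBIC)
c=im["pixels"][:,120:520]
cv2.imwrite("pics/w3.png",np.hstack([c,cv2.resize(b,(300,400))])[...,::-1])
E
```

```text
[ 0.50437902 -0.00236976  0.01545556] [ 2.24450912e-01 -3.13289700e+00 -1.25871343e-03] [-0.58828706  2.76482497  5.544289  ] [0.67677862 0.29030594 0.0167908 ]
tcp nest -48.74603850812741 31.64482056893364
```

View pics/w3.png

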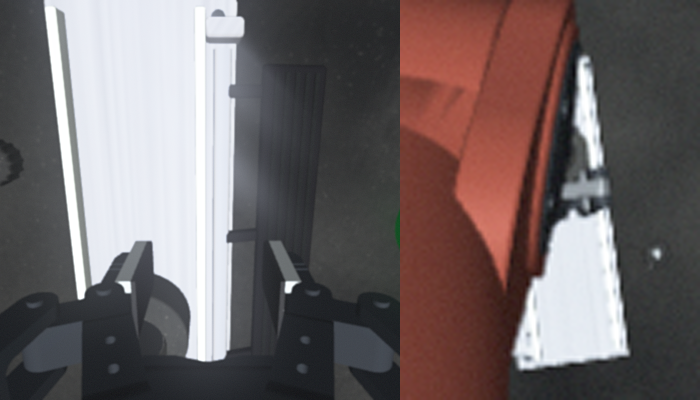

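The sensor at (165,315) is moving along just ahead of the channel finger, and the treadle is still held down. I continue toward the stop.

Request:
jog_arm(
  slide=[
    [-0.007, 0, 0],
    [-0.014, 0, 0],
    [-0.021, 0, 0],
    [-0.028, 0, 0],
    [-0.031, 0, 0],
  ],
  spin=[0, 0, 0, 0, 0],
  fingers=[0.12, 0.12, 0.12, 0.12, 0.12],
)

```text
clock: 5.28
ee_pos: [0.5342, 0.002, 0.0153]
tool_rot: [0.224, -3.131, -0.001]
ft_force: [-5.3, 2.3, 6.8]
grip_width: 0.562
gripper_force: 3.9
```

Request:
jog_arm(
  slide=[
    [-0.001, 0, 0],
    [-0.002, 0, 0],
    [-0.003, 0, 0],
    [-0.003, 0, 0],
  ],
  spin=[0, 0, 0, 0],
  fingers=[0.12, 0.12, 0.12, 0.12],
)

```text
clock: 5.78
ee_pos: [0.5369, 0.0024, 0.0153]
tool_rot: [0.224, -3.131, -0.001]
ft_force: [-3.6, 2.7, 6.2]
grip_width: 0.56
gripper_force: 3.6
```

Request:
jog_arm(
  slide=[
    [-0.001, 0, 0],
    [-0.002, 0, 0],
    [-0.003, 0, 0],
    [-0.003, 0, 0],
  ],
  spin=[0, 0, 0, 0],
  fingers=[0.12, 0.12, 0.12, 0.12],
)

```text
clock: 6.28
ee_pos: [0.5395, 0.0028, 0.0153]
tool_rot: [0.224, -3.131, -0.001]
ft_force: [-4.8, 1.6, 6.8]
grip_width: 0.56
gripper_force: 3.9
```

```bash
python3 - <<'E'
from h import *
s=get_state(); print(s["ee_pos"],s["ft_force"],s["torque"])
t=get_image("top");sc=get_image("scene")
b=cv2.resize(t["pixels"][160:280,255:345],(300,400),interpolation=cv2.INTER_CUBIC)
c=cv2.resize(sc["pixels"][140:250,240:350],(400,400),interpolation=cv2.INTER_CUBIC)
cv2.imwrite("pics/w4.png",np.hstack([c,b])[...,::-1])
E
```

```text
[0.53950796 0.00278349 0.01530226] [-4.78254588  1.55562885  6.8151795 ] [ 0.46855206  1.07451082 -0.01600005]
```

View pics/w4.png

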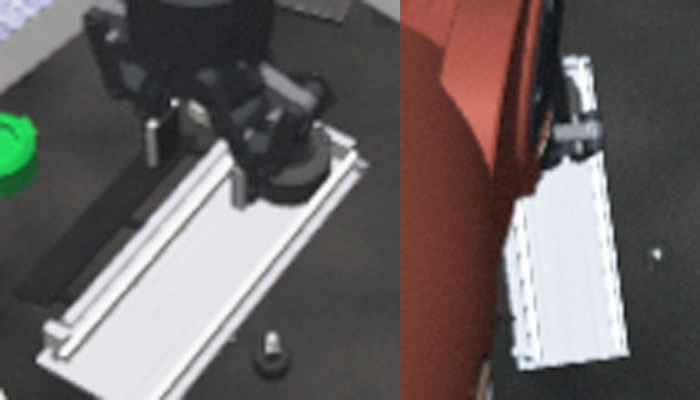

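The scene view shows the sensor at about (300,165), near the far end with the finger behind it. There has been no force jump yet, so I keep going in small steps.

Request:
jog_arm(
  slide=[
    [-0.001, 0, 0],
    [-0.002, 0, 0],
    [-0.002, 0, 0],
  ],
  spin=[0, 0, 0],
  fingers=[0.12, 0.12, 0.12],
)

```text
clock: 6.75
ee_pos: [0.5399, 0.003, 0.0151]
tool_rot: [0.223, -3.128, -0.001]
ft_force: [-11.3, 0.2, 11.2]
grip_width: 0.557
gripper_force: 5.3
```

Request:
jog_arm(
  slide=[
    [-0.001, 0, 0],
    [-0.001, 0, 0],
  ],
  spin=[0, 0],
  fingers=[0.12, 0.12],
)

```text
clock: 7.0
ee_pos: [0.5401, 0.003, 0.015]
tool_rot: [0.223, -3.127, -0.001]
ft_force: [-12.9, -0.1, 14.9]
grip_width: 0.561
gripper_force: 6.0
```

At nest x ≈ −12.6 the tool stalled and the force rose to 13 N, so the sensor is at the stop as predicted. I back off a few millimetres, then rise slowly so the cover shuts.

Request:
jog_arm(
  slide=[
    [0.003, 0, 0],
    [0.006, 0, 0],
    [0.009, 0, 0],
    [0.009, 0, -0.003],
    [0.009, 0, -0.006],
  ],
  spin=[0, 0, 0, 0, 0],
  fingers=[0.12, 0.12, 0.12, 0.12, 0.12],
)

```text
clock: 7.62
ee_pos: [0.5361, 0.0012, 0.0219]
tool_rot: [-0.224, 3.132, -0.002]
ft_force: [1.6, -1.6, 4.1]
grip_width: 0.561
gripper_force: 1.7
```

Request:
jog_arm(
  slide=[
    [0, 0, -0.004],
    [0, 0, -0.008],
    [0, 0, -0.014],
    [0, 0, -0.02],
    [0, 0, -0.03],
  ],
  spin=[0, 0, 0, 0, 0],
  fingers=[0.12, 0.12, 0.12, 0.12, 0.12],
)

```text
clock: 8.25
ee_pos: [0.5349, 0.0018, 0.0516]
tool_rot: [0.224, -3.133, -0.0]
ft_force: [0.6, -0.0, 0.7]
grip_width: 0.558
gripper_force: 0.0
```

Request:
jog_arm(
  slide=[
    [0.02, 0, -0.05],
    [0.06, 0, -0.09],
    [0.11, 0, -0.11],
    [0.16, 0, -0.12],
    [0.16, 0, -0.12],
  ],
  spin=[0, 0, 0, 0, 0],
  fingers=[0.12, 0.12, 0.12, 0.12, 0.12],
)

```text
clock: 8.88
ee_pos: [0.3743, -0.021, 0.1724]
tool_rot: [-0.223, 3.133, -0.0]
ft_force: [0.6, 0.6, 0.4]
grip_width: 0.559
gripper_force: 0.0
```

```bash
python3 - <<'E'
from h import *
s=get_state(); print(s["ee_pos"],s["ft_force"])
o=np.array([.5572,-.0265,0]);a=np.radians(8.3);X=np.array([np.cos(a),np.sin(a),0]);Y=np.array([-np.sin(a),np.cos(a),0])
ims={n:get_image(n) for n in("top","scene","wrist")}
for n,im in ims.items():
    v,u=np.mgrid[0:400,0:640]; u=u.ravel();v=v.ravel(); P=pts(im,u,v); px=im["pixels"][v,u].astype(int)
    x=(P-o)@X*1e3;y=(P-o)@Y*1e3;z=P[:,2]*1e3
    k=(x>14)&(x<44)&(y>-28)&(y<30)&(z>25)&(z<90)
    if k.sum()>50: print(n,"cover z, slope",np.median(z[k]).round(1),np.polyfit(y[k],z[k],1).round(3))
    k=(x>-30)&(x<11)&(abs(y)<23)&(z>25)&(z<36)&(px.max(1)<110)
    if k.sum()>10: print(n,"sensor pts",k.sum(),"xmin",np.percentile(x[k],[0,2]).round(1),"y at rear",y[k][x[k]<x[k].min()+3].mean().round(1))
b=cv2.resize(ims["wrist"]["pixels"],(560,350)); c=cv2.resize(ims["scene"]["pixels"][150:250,265:345],(240,350),interpolation=cv2.INTER_CUBIC)
cv2.imwrite("pics/w5.png",np.hstack([b,c])[...,::-1])
E
```

```text
[ 0.37428471 -0.02103907  0.17239294] [0.57995714 0.5843793  0.40214608]
top cover z, slope 37.2 [2.0000e-03 3.7226e+01]
top sensor pts 84 xmin [-2.5 -2.2] y at rear -2.6
scene cover z, slope 35.9 [1.000e-03 3.568e+01]
scene sensor pts 106 xmin [-5.3 -4.2] y at rear -5.5
wrist sensor pts 87 xmin [-3.  -2.5] y at rear -1.0
```

View pics/w5.png

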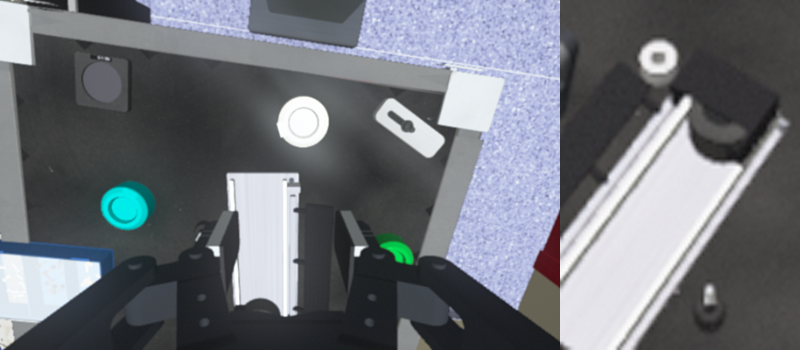

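The cover is shut and flat, and the arm is clear. I check the sensor's depth against the cover's front edge within the same view; nominal is 13 mm.

```bash
python3 - <<'E'
from h import *
o=np.array([.5572,-.0265,0]);a=np.radians(8.3);X=np.array([np.cos(a),np.sin(a),0]);Y=np.array([-np.sin(a),np.cos(a),0])
t=get_image("top"); g=cv2.cvtColor(t["pixels"],cv2.COLOR_RGB2GRAY).astype(np.float32)
def prof(im,g,ys,h,x0=-30,x1=70):
    xs=np.arange(x0,x1,.25)
    W=o+xs[:,None,None]/1e3*X+np.array(ys)[None,:,None]/1e3*Y; W=W.copy(); W[...,2]=h
    q=proj(im,W).astype(np.float32); return xs,cv2.remap(g,q[...,0],q[...,1],cv2.INTER_LINEAR)
def cross(xs,p,th=120):
    i=np.where((p[:-1]-th)*(p[1:]-th)<0)[0]; return [(float(xs[j].round(1)),"dark" if p[j+1]<p[j] else "bright") for j in i]
for n,h,ys in(("sensor rear h32",.032,np.arange(-3,3)),("cover front h37",.037,[20,21,22]),("cover front h37 right",.037,[-20,-21]),("cover back h37/ stop",.037,np.arange(-10,10))):
    xs,p=prof(t,g,ys,h); print(n,cross(xs,p.mean(1)))
# before: sensor edges with the same threshold
d=np.load("top.npz"); tb={k:d[k] for k in d}; gb=cv2.cvtColor(tb["pixels"],cv2.COLOR_RGB2GRAY).astype(np.float32)
xs,p=prof(tb,gb,np.arange(-3,3),.032,-130,-40); print("before",cross(xs,p.mean(1)))
for y in(20,22): xs,p=prof(tb,gb,[y],.037); print("before cover",y,cross(xs,p[:,0]))
E
```

```text
sensor rear h32 [(-3.8, 'dark'), (46.5, 'bright'), (52.2, 'dark')]
cover front h37 [(11.8, 'dark'), (45.8, 'bright'), (51.2, 'dark')]
cover front h37 right [(-1.8, 'dark'), (-0.5, 'bright'), (5.5, 'dark'), (45.2, 'bright'), (51.2, 'dark')]
cover back h37/ stop [(-3.8, 'dark'), (45.2, 'bright'), (51.5, 'dark')]
before [(-100.5, 'dark'), (-54.8, 'bright')]
before cover 20 [(13.2, 'dark'), (45.8, 'bright'), (51.2, 'dark')]
before cover 22 [(13.2, 'dark'), (45.8, 'bright'), (51.5, 'dark')]
```

The top camera looks at the rear face at a slant, so −3.8 on the z = 32 mm plane puts its base at about −1 mm. The sensor centre is then at 22–23 mm, which is at the stop.

```bash
python3 -c "
from workcell import *
print(job_done())"
```

```text
the job is handed in; nothing more can be done
None
```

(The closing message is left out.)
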